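# Load the bushes and hold the block against the sprung stop

## Task

Drop the two brass bushes from the white rack into the two bores of the blue block, one in each and fully home, leaving the two black bushes in the rack. Then, with the fingertips on the block's near face, slide the block along its jig against the orange sprung stop until the red pointer stands in the green field of the scale (about 11 N), and finish while still holding it there, steady, so that a colleague can screw it down. Do not run the stop hard to the end of its travel, and leave everything else on the bench alone.

Things in the scene. Friction and masses are not known exactly. Their poses are not given: they have to be found in the camera images.
- bush_a: Brass, shoulder bush, upright: shank 12 mm diameter, 20 mm long, chamfered foot; on it a round head 18 mm diameter, 16 mm tall. Hangs in a rack pocket, the head's underside on the rack's top. Origin: centre of the foot, 20 mm below the head's underside; z up. 45 g. To be loaded; may be in any of the four pockets.
- bush_b: Brass, identical to bush_a and likewise to be loaded; the same origin and axes.
- bush_c: Black plastic, shoulder bush, upright: shank 12 mm diameter, 20 mm long, chamfered foot; on it a round head 18 mm diameter, 16 mm tall. Hangs in a rack pocket, the head's underside on the rack's top. Origin: centre of the foot, 20 mm below the head's underside; z up. 12 g. A bystander: stays in its pocket.
- bush_d: Black plastic, identical to bush_c; a bystander.
- rack: Fixed white block 130 x 130 x 30 mm on the bench with four 14 mm pockets, 24 mm deep, in a square of 60 mm pitch (at x, y = +-30 mm), one bush in each. Origin at the centre of the underside, x and y along its sides.
- block: Loose blue plastic block, 50 (x) x 90 (y) x 30 (z) mm, about 0.22 kg, on the jig's base plate between the rails (3 mm play each side), 25 to 55 mm short of the stop. Near face, to be pushed, at x = -25 mm; stop side at x = +25 mm. Two bores in its top. Origin: centre of the underside; x along the jig's x. A loaded bush has its head's underside on the block's top.
- block_hole0 (a point): Centre of the mouth of one bore, on the block's top (y = +26 mm in the block): 14 mm diameter for the 12 mm shank, 24 mm deep.
- block_hole1 (a point): The same for the other bore (y = -26 mm in the block).
- jig: Fixed aluminium jig: base plate 280 (x) x 130 (y) x 10 mm; on it two rails 20 mm tall, 96 mm apart inside, x -110 to +90 mm; grey spring housing at the far end, 42 mm tall; near end (-x) open. The block is pushed to +x. Scale on the right (-y) rail: white, green (x 82 to 90 mm), white. Origin: centre of the underside, on the bench.
- stop (a joint): Travel (m) of the orange sprung stop along the jig's +x: 0 at rest, 0.030 at its end. It pushes on the block with 2 N + 500 N/m x travel. Pointer in the green from 0.014 (9 N) to 0.022 (13 N), middle 0.018. The jig and block are slippery: sliding friction, about 1 N, comes on top at the fingers (more if pushed sideways into a rail).
- stop_face (a point): Middle of the stop's flat face that meets the block; at rest it is 60 mm from the jig's origin along x and 25 mm above the bench. The stop is 16 mm thick, 84 mm wide, top 39 mm above the bench; it carries a thin red pointer, centred 8 mm behind this face, that reaches over the right-hand rail.
- screwdriver: Loose screwdriver lying on the bench to the robot's right; a bystander.
- wrench: Loose wrench lying on the bench to the right; a bystander.
- tape: Loose yellow roll of tape, 90 mm diameter, 24 mm tall, lying on the left; a bystander.
- jar: Loose closed jar, 60 mm diameter, 80 mm tall, at the far side; a bystander.
- carton: Loose small carton, 90 x 120 x 60 mm, on the left; a bystander.
Mind the look-alikes: they are no part of the job. What is meant by the block is not pink or turquoise, and is the larger of those in its own colour.

How it is judged:
On the way, in this order (a step that is already met when the one before it is completed fails the run):
1. both brass bushes are fully home in the block's bores ((horizontal distance between bush_a and block_hole0 below 0.004 m or horizontal distance between bush_a and block_hole1 below 0.004 m) and z of bush_a in the frame of block between 0.007 and 0.0125 m and angle between the z axis of each of bush_a, bush_b and the z axis of block, either way round below 0.12 rad and (horizontal distance between bush_b and block_hole0 below 0.004 m or horizontal distance between bush_b and block_hole1 below 0.004 m) and z of bush_b in the frame of block between 0.007 and 0.0125 m), for 0.2 s.
2. the fingers press the block against the stop with the pointer in the green field (contact force between block and stop_c0 between 8 and 14 N and value of joint stop between 0.012 and 0.024 m and contact force between the fingers and block above 4 N and angle between the x axis of block and the x axis of jig, either way round below 0.07 rad), for 0.5 s.
At the end, for the whole second after the job is handed in: Both brass bushes in the bores: head within 2.5 mm of the block's top, 4 mm of the axis, 0.12 rad. Fingers still press the block (over 4 N), square to the jig within 0.07 rad; it bears on the stop with 8 to 14 N, stop travel 12 to 24 mm, through the last second (all of step 1 and all of step 2); the arm keeps its last pose, push and grip.
It fails at once if the stop is run hard to its end (block on stop above 22 N) (contact force between block and stop_c0 above 22 N).
It fails at once if a black bush is taken from its pocket or shifted by more than 15 mm (distance of any of bush_c, bush_d from where it was at the start of the episode above 0.015 m).
It fails at once if another thing on the bench is shifted by more than 20 mm (distance of any of screwdriver, wrench, tape, jar, carton from where it was at the start of the episode above 0.02 m).
It also fails if it takes over 72 s, if anything falls off the work surface, if the arm or the gripper's body presses on something with over 40 N, if the wrist force passes 120 N, or if a joint passes its speed limit or range.

## Robot

A 6-joint arm with a two-finger parallel gripper is mounted at the origin on the work surface. World frame = base frame: x ahead of the robot, y to its left, z up, the work surface at z = 0. Lengths are in m, angles in rad, forces in N, time in s.
With the tool pointing down it reaches from about 0.375 to 0.925 m from the base axis. Payload 5.7 kg.
Tool frame: the origin (TCP) lies midway between the tips of the shut fingers; the grasp point (between the pads) lies 19 mm behind it; z points along the fingers, y is the line along which they close (so a half turn about z gives the same grasp; the last joint's range is limited). The gripper opens to 88 mm and grips with 3 to 60 N. Pads are 20 mm wide; open, the fingers measure 115 mm over their backs; the gripper's body (75 mm by 178 mm) begins 61 mm behind the grasp point.
Start: joints at [1.156, 0.359, 1.51, -0, 1.272, -0.115], TCP at [0.177, 0.573, 0.187] pointing down, gripper open.
Joint ranges: [-2.97, 2.97], [-1.01, 2.36], [0.21, 2.38], [-0.96, 4.11], [0.2, 2.71], [-2.98, 2.98]. Speed limits (rad/s): [2.39, 2.39, 3.14, 3.14, 3.14, 3.14].

## Interface

Orientations are given as a unit quaternion [x, y, z, w].
In Python, from bench import move_ptp, servo_line, goto_joints, move_gripper, sleep, inverse_kinematics, capture, PlanningError, close_job, spot_in, silhouettes, current_clock, current_joint_pos, current_qvel, current_joint_torque, current_position, current_orientation, current_force, current_torque, current_finger_gap, current_grip_force gives the robot as it stands. Calls block until the motion is done:
- move_ptp(position, orientation): joint-space move of the TCP to a pose.
- servo_line(position, orientation=None, rate=0.15, contact_N=None): straight line of the TCP; orientation=None keeps the orientation; rate is the mean speed in m/s. With contact_N (N) it stops when the force on the tool has changed by that much, and returns True; else False.
- goto_joints(angles): joint-space move.
- move_gripper(opening): finger opening in m; the grip force is fixed at half the most; returns when the fingers have stopped.
- sleep(seconds).
- inverse_kinematics(position, orientation): joint angles nearest the present ones, or None.
- capture(name): name is "scene" or "top" or "wrist"; returns a dict with "image" (384x512x3 uint8, blue, green, red), "range_z" (384x512 float32, m along the optical axis (not along the pixel's ray), 0 where there is no reading), "intrinsics" (3x3 intrinsics, pixels), "R" (3x3) and "t" (3): a world point X has camera coordinates R X + t. Camera axes: x right, y down, z forward; pixel columns grow to the right and rows downward; lengths in m; the calibration is good to about 2 mm. A picture is of the moment at which its call begins.
A pose or a line that the arm cannot do raises PlanningError and nothing moves.
- close_job(): hands the job in; it is judged then, once.
Trained networks look in the newest picture that a camera, given by its name, has taken for a name from the list of things; names that differ only in an ending like _2 or _b are one class to them, and where a whole thing is asked for, a point or a joint stands for the part that bears it (a point fixed in the world has none). Each returns a list of dicts, best first, with "conf" (0 to 1); they miss things now and then, are a little off and sometimes report something else, mostly with a low value. They report only what shows in the picture. A call takes as long as a camera call. They do not tell look-alikes from the thing itself.
- spot_in(camera, query): "xy" ([column, row] in pixels, amid what is visible of it).
- silhouettes(camera, query): "region" (384x512 bool, what is visible of it) and "xy" ([column, row] in pixels, amid what is visible of it).
Readings, each from a call of its own:
- current_clock(): time.
- current_joint_pos(): joint angles.
- current_qvel(): joint speeds.
- current_joint_torque(): joint torques, N m.
- current_position(): TCP position.
- current_orientation(): TCP orientation.
- current_force(): force on the tool from outside, world axes, zero at the start.
- current_torque(): the same for the moment, N m.
- current_finger_gap(): finger opening in m.
- current_grip_force(): force on a finger pad.
Only numpy, scipy, OpenCV 4.12 (cv2) and the standard library are available. Lean on these libraries where they do the work, as an engineer would, in place of code of your own. Each camera call takes 0.05 s, during which the arm holds its last target. There are 200 camera calls.

## Working session

There is one attempt and no reset: what is moved stays moved. The work goes in short steps, each a Python script; the robot and the scene stay as the last script left them, time stands still between calls to the robot, and variables do not carry over. Pictures are saved under pics/ and viewed, at most 10 in all, crops included, and the job is handed in when it is done.

```bash
ls; mkdir -p pics
python3 - <<'E'
from bench import *
import cv2,numpy as np
a=capture("top");b=capture("scene")
cv2.imwrite("pics/top.png",cv2.resize(a["image"],(800,600)));cv2.imwrite("pics/scene.png",cv2.resize(b["image"],(800,600)))
np.savez("top.npz",**a);np.savez("scene.npz",**b)
for q in ["bush_a","bush_c","rack","block","jig","stop"]:
    print(q,[(np.round(d["xy"]).tolist(),round(d["conf"],2)) for d in spot_in("top",q)])
print(current_clock(),current_orientation(),a["t"],a["R"])
E
```

```text
pics
bush_a []
bush_c []
rack [([195.0, 202.0], 0.62)]
block [([292.0, 191.0], 0.83), ([245.0, 212.0], 0.61), ([337.0, 229.0], 0.61), ([334.0, 176.0], 0.5)]
jig [([293.0, 181.0], 0.96), ([191.0, 204.0], 0.42)]
stop [([293.0, 169.0], 0.55)]
0.4 [ 1.49352423e-01  9.88784009e-01 -1.83753300e-04 -6.08772395e-05] [0.00844032 0.57297948 1.56340724] [[-0.04352769 -0.99904803 -0.0028932 ]
 [-0.97519171  0.04311706 -0.21712218]
 [ 0.21704024 -0.00662941 -0.97614015]]
```

View pics/top.png

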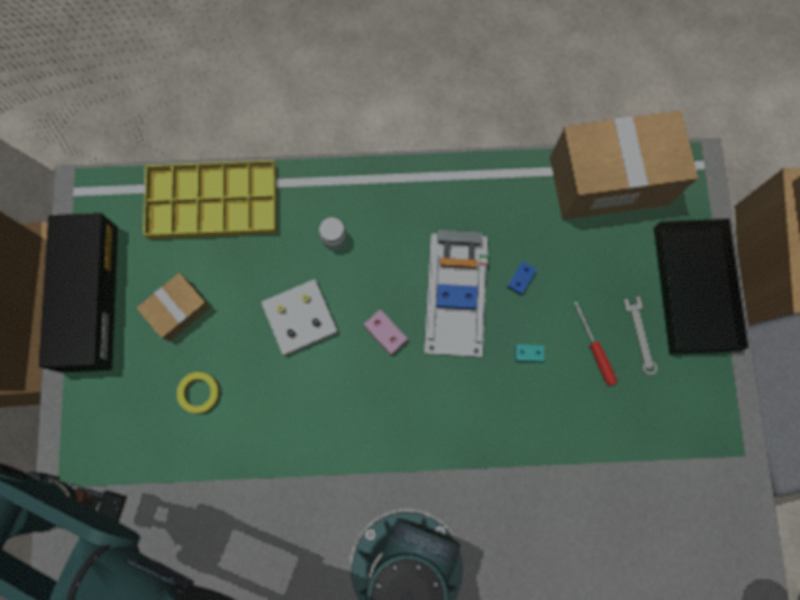

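View pics/scene.png

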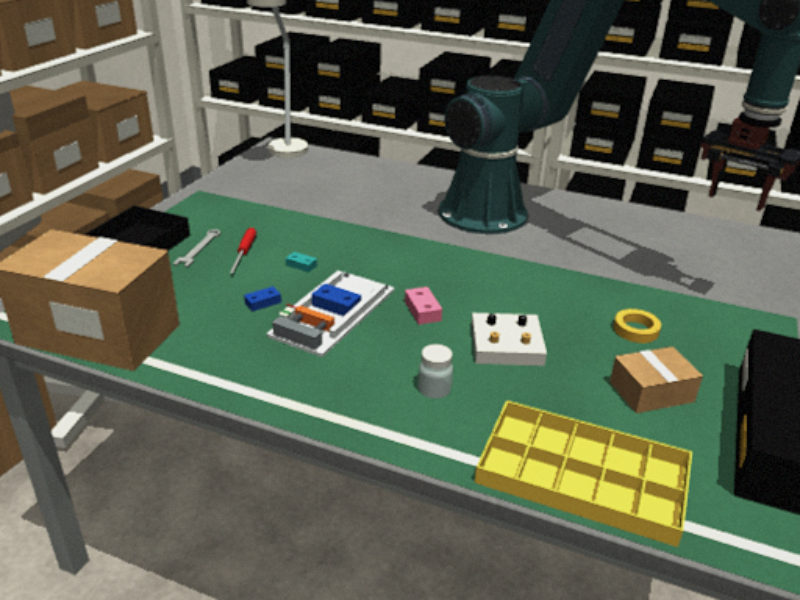

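Targets in top.png (800x600 scale): the rack is at (300,317), with brass bushes at (281,309) and (306,298) and black ones at (291,333) and (317,322). Block candidates are blue in the jig (457,296), a smaller blue one (522,278), pink (385,332) and turquoise (530,352). I choose the blue one in the jig. Next I'll localise and take close-ups from the wrist.

```bash
cat > h.py <<'E'
from bench import *
import cv2,numpy as np
def down(yaw): return [np.cos(yaw/2),np.sin(yaw/2),0,0]   # tool x at yaw, tool y at yaw-90deg
def ray(c,px,z):
    d=c["R"].T@np.linalg.inv(c["intrinsics"])@[px[0],px[1],1]; o=-c["R"].T@c["t"]
    return o+d*(z-o[2])/d[2]
def cloud(c):
    Z=c["range_z"].astype(float);v,u=np.mgrid[:384,:512]
    p=np.linalg.inv(c["intrinsics"])@np.stack([u.ravel(),v.ravel(),np.ones(u.size)])*Z.ravel()
    X=(c["R"].T@(p-np.reshape(c["t"],(3,1)))).T.reshape(384,512,3); X[Z<=0]=np.nan
    return X
E
python3 - <<'E'
from h import *
a=dict(np.load("top.npz"))
s=.64
for n,p,z in [("rack",(300,317),.03),("br1",(281,309),.046),("br2",(306,298),.046),("block",(457,296),.04),("j0",(427,352),.01),("j1",(482,355),.01),("hous",(460,238),.042)]:
    print(n,ray(a,np.array(p)*s,z).round(3))
r=ray(a,np.array((300,317))*s,.03)
o=current_orientation();print(current_position())
move_ptp([r[0]-.03,r[1],.30],down(0))
w=capture("wrist");np.savez("w1.npz",**w);cv2.imwrite("pics/w1.png",w["image"])
R=w["R"];print("cam",-R.T@w["t"],R,current_position(),current_joint_pos(),current_clock())
for q in ["bush_a","bush_c","rack"]:
    print(q,[(np.round(d["xy"]).tolist(),round(d["conf"],2)) for d in spot_in("wrist",q)])
E
```

```text
rack [0.547 0.212 0.03 ]
br1 [0.564 0.252 0.046]
br2 [0.587 0.196 0.046]
block [ 0.578 -0.141  0.04 ]
j0 [ 0.459 -0.068  0.01 ]
j1 [ 0.447 -0.191  0.01 ]
hous [ 0.712 -0.155  0.042]
[0.177128   0.57310019 0.18659347]
cam [0.60176953 0.21257261 0.49799435] [[ 1.60248904e-03 -9.99998671e-01  3.00748891e-04]
 [-9.51815022e-01 -1.43304457e-03  3.06669384e-01]
 [-3.06668545e-01 -7.77691639e-04 -9.51816053e-01]] [0.51707793 0.21309346 0.29976607] [2.67187637e-01 2.17423630e-01 1.43268844e+00 2.72731124e-04
 1.49190876e+00 1.83631570e+00] 2.2917
bush_a [([227.0, 120.0], 0.65), ([240.0, 155.0], 0.55)]
bush_c [([227.0, 120.0], 0.65), ([240.0, 155.0], 0.55)]
rack [([255.0, 131.0], 0.85)]
```

View pics/w1.png

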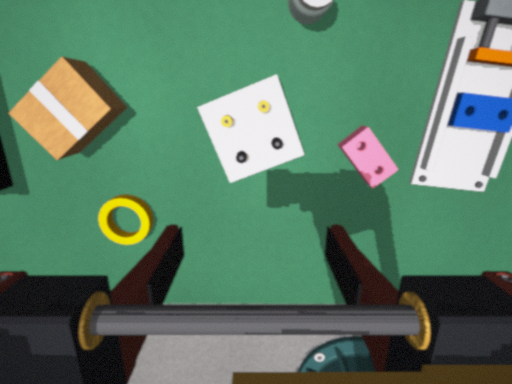

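w1 shows the rack, with the brass heads at (227,120) and (264,106) and the black ones at (241,156) and (277,143). The pink decoy is at (368,157) and the blue block is in the jig at (485,112). I'll measure closer with depth and colour.

Run:
```python
from h import *
def blobs(c,mask,X,zlo,zhi,amin=30):
    m=mask&(X[...,2]>zlo)&(X[...,2]<zhi)
    n,l,st,ce=cv2.connectedComponentsWithStats(m.astype(np.uint8))
    for i in range(1,n):
        if st[i,4]>=amin:
            P=X[l==i]; (cc,rr)=cv2.minEnclosingCircle(P[:,:2].astype(np.float32))
            hsv=cv2.cvtColor(c["image"],cv2.COLOR_BGR2HSV)[l==i]
            print(st[i,4],ce[i].round(1),"mean",P.mean(0).round(4),"circ",np.round(cc,4),round(rr,4),"hsv",np.median(hsv,0),"ray",ray(c,ce[i],np.median(P[:,2])).round(4), "rect",cv2.minAreaRect((P[:,:2]*1000).astype(np.float32)))
move_ptp([.49,.212,.20],down(0))
c=capture("wrist");np.savez("wr.npz",**c);cv2.imwrite("pics/wr.png",c["image"])
X=cloud(c);T=np.isfinite(X[...,2])
near=np.hypot(X[...,0]-.547,X[...,1]-.212)<.11
print("rack top z",np.nanmedian(X[near&(X[...,2]>.02)][:,2]))
print("heads");blobs(c,near,X,.039,.06)
print("rack");blobs(c,near,X,.024,.036,300)
move_ptp([.53,-.14,.20],down(0))
c=capture("wrist");np.savez("wj.npz",**c);cv2.imwrite("pics/wj.png",c["image"])
X=cloud(c);h=cv2.cvtColor(c["image"],cv2.COLOR_BGR2HSV)
blue=(h[...,0]>100)&(h[...,0]<130)&(h[...,1]>120)
print("blue");blobs(c,blue,X,.034,.048,200)
org=(h[...,0]>3)&(h[...,0]<20)&(h[...,1]>150)
print("orange");blobs(c,org,X,.03,.048,100)
near=np.hypot(X[...,0]-.59,X[...,1]+.144)<.17
print("rails");blobs(c,near&~blue,X,.024,.034,100)
print("plate z",np.nanmedian(X[near&(X[...,2]>.004)&(X[...,2]<.016)][:,2]),current_clock())
a=dict(np.load("wr.npz"))["image"];cv2.imwrite("pics/both.png",cv2.resize(np.hstack([a[20:300,100:400],c["image"][20:300,100:400]]),(800,373)))
```

```text
rack top z 0.331227600513782
heads
205 [265.5  84.2] mean [0.5883 0.1987 0.0463] circ [0.5883 0.1987] 0.0089 hsv [ 26. 138. 232.] ray [0.5883 0.1987 0.0463] rect ((588.5006103515625, 198.7351531982422), (17.131193161010742, 17.055112838745117), 0.3560197353363037)
197 [217.3 104.2] mean [0.5665 0.2542 0.0462] circ [0.5664 0.2545] 0.0091 hsv [ 28. 139. 232.] ray [0.5665 0.2542 0.0463] rect ((566.138427734375, 254.3402557373047), (17.20635223388672, 16.675926208496094), 89.77861785888672)
183 [283.1 133.7] mean [0.5328 0.1771 0.0462] circ [0.5324 0.1767] 0.0091 hsv [138.  10.  75.] ray [0.5328 0.1771 0.0464] rect ((532.6586303710938, 177.17044067382812), (17.288915634155273, 16.836957931518555), 0.6348302364349365)
177 [237.  151.9] mean [0.5109 0.2324 0.0461] circ [0.5106 0.2326] 0.0089 hsv [138.  11.  74.] ray [0.5109 0.2324 0.0462] rect ((510.6763916015625, 232.50253295898438), (17.081684112548828, 17.24199867248535), 0.3353356122970581)
rack
10776 [250.9 114.2] mean [0.5532 0.2156 0.0303] circ [0.5495 0.2156] 0.0914 hsv [140.   2. 237.] ray [0.5545 0.2156 0.0303] rect ((549.3032226
[... 1100 characters left out ...]
] circ [ 0.6674 -0.2063] 0.0162 hsv [120.   4. 229.] ray [ 0.6675 -0.2061  0.0323] rect ((667.3082885742188, -206.21072387695312), (18.301471710205078, 27.889549255371094), 83.86578369140625)
1438 [297.2 133.1] mean [ 0.5695 -0.1932  0.03  ] circ [ 0.5627 -0.1941] 0.0885 hsv [135.   2. 234.] ray [ 0.5717 -0.1934  0.0301] rect ((562.7966918945312, -192.89781188964844), (12.30924129486084, 176.7122344970703), 83.83094787597656)
431 [150.6 182.5] mean [ 0.5071 -0.0038  0.0294] circ [0.5098 0.0013] 0.0339 hsv [163.  75. 235.] ray [ 0.5074 -0.0038  0.0299] rect ((510.14849853515625, 0.9569759368896484), (66.5655517578125, 13.222125053405762), 38.70903015136719)
plate z 0.010251158104386064 4.3667
```

View pics/both.png

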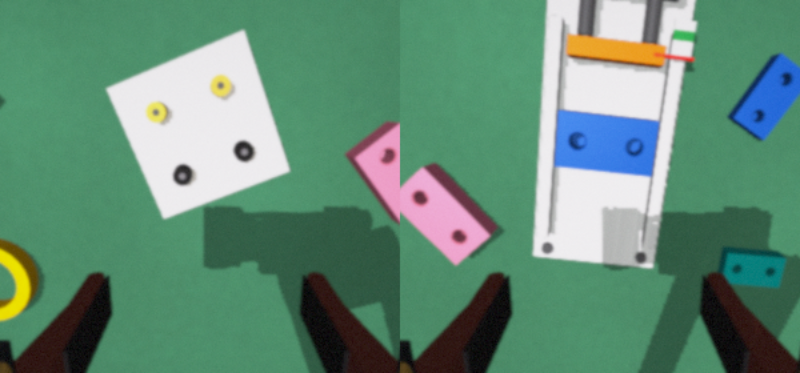

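both.png: on the left, the brass heads are at (157,112) and (221,86) and the black ones at (183,175) and (244,151). On the right, the large blue block sits in the jig with bores at (577,141) and (634,147). The small blue (767,95), turquoise (755,268) and pink (447,215) ones are decoys. The depth fits are clean, so I pick the first bush.

```bash
cat >> h.py <<'E'
Y=np.radians(-6.1); Q=down(Y); ex=np.array([np.cos(Y),np.sin(Y)]); ey=np.array([-ex[1],ex[0]])
def pick(xy):
    move_gripper(.036)
    move_ptp([*xy,.10],Q)
    c=servo_line([*xy,.033],rate=.06,contact_N=6)
    print("down",c,current_position().round(4))
    move_gripper(0); print("gap",current_finger_gap(),current_grip_force())
    p=current_position(); servo_line([p[0],p[1],.11],rate=.08)
    print("gap",current_finger_gap(),current_position().round(4),current_clock())
E
python3 - <<'E'
from h import *
pick([.5883,.1987])
c=capture("wrist");np.savez("g1.npz",**c)
p=current_position()
X=cloud(c);d=X-p
m=(np.abs(d[...,0])<.03)&(np.abs(d[...,1])<.03)&(d[...,2]<.02)&(d[...,2]>-.04)
hs=cv2.cvtColor(c["image"],cv2.COLOR_BGR2HSV)
br=m&(hs[...,0]>15)&(hs[...,0]<40)&(hs[...,1]>90)
P=d[br];print(len(P));print(np.c_[P@np.r_[ex,0],P@np.r_[ey,0],P[:,2]].min(0),np.c_[P@np.r_[ex,0],P@np.r_[ey,0],P[:,2]].max(0))
u=c["R"]@p+c["t"];u=c["intrinsics"]@u;u=u[:2]/u[2];print("tcp px",u)
x0,y0=int(u[0]),int(u[1]);cv2.imwrite("pics/g1.png",cv2.resize(c["image"][y0-100:y0+100,x0-130:x0+130],(780,600)))
E
```

```text
down False [0.5888 0.1988 0.0335]
gap 0.0002464089913151578 0.0
gap 0.0006791833345734131 [0.5877 0.1986 0.1094] 9.7083
0Traceback (most recent call last):
  File "<stdin>", line 9, in <module>
    return umr_minimum(a, axis, None, out, keepdims, initial, where)
ValueError: zero-size array to reduction operation minimum which has no identity
```

Run:
```python
from h import *
c=dict(np.load("g1.npz"));p=current_position()
for z in (0,-.02,-.065):
    u=c["intrinsics"]@(c["R"]@(p+[0,0,z])+c["t"]);print("px",z,u[:2]/u[2])
X=cloud(c);hs=cv2.cvtColor(c["image"],cv2.COLOR_BGR2HSV)
m=(X[...,2]>.039)&(X[...,2]<.06)
n,l,st,ce=cv2.connectedComponentsWithStats(m.astype(np.uint8))
for i in range(1,n):
    if st[i,4]>60: print(st[i,4],ce[i].round(),X[l==i].mean(0).round(4),np.median(hs[l==i],0))
print(current_orientation(),Q)
cv2.imwrite("pics/g1.png",c["image"])
```

```text
px 0 [253.26169862 217.55606676]
px -0.02 [253.30762248 207.67466995]
px -0.065 [253.3878441  190.41344907]
903 [302.  31.] [0.7165 0.1465 0.0517] [ 78.  19. 124.]
297 [253. 190.] [0.589  0.1986 0.0459] [ 20. 164. 184.]
899 [ 11. 219.] [0.5858 0.4316 0.05  ] [ 16. 138.  77.]
288 [199. 216.] [0.5674 0.254  0.0455] [ 23. 162. 235.]
272 [281. 240.] [0.5337 0.1771 0.0456] [125.   21.   33.5]
149 [225. 263.] [0.5137 0.2353 0.0452] [135.  21.  41.]
[ 9.98582716e-01 -5.32172077e-02 -6.77542045e-04  1.69534245e-04] [np.float64(0.9985834827727736), np.float64(-0.05320740487373626), 0, 0]
```

View pics/g1.png

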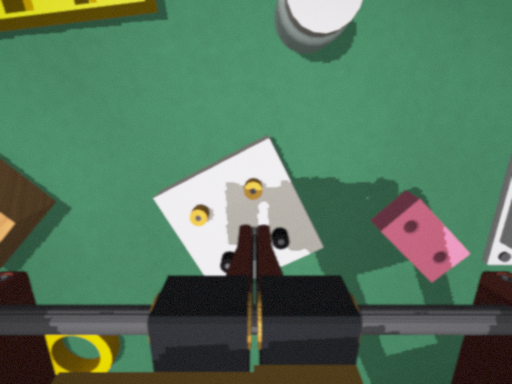

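g1 shows shut, empty fingers with the tip at about (254,228). The bush is still in its pocket at (253,190). I'll check the true fingertip geometry with depth.

Run:
```python
from h import *
c=dict(np.load("g1.npz"));X=cloud(c);p=current_position()
for r in range(222,276,4): print(r,[(X[r,k]-p).round(4).tolist() for k in (248,260)], c["range_z"][r,254])
w=dict(np.load("wr.npz"));print(w["intrinsics"])
```

```text
222 [[-0.0385, 0.0098, -0.0802], [-0.0392, -0.0026, -0.0787]] 0.30189863
226 [[0.0113, 0.0019, 0.0385], [0.0105, -0.0053, 0.0385]] 0.30346015
230 [[0.0113, 0.0018, 0.044], [0.011, -0.0052, 0.0449]] 0.17230669
234 [[0.0115, 0.0016, 0.0496], [0.0104, -0.005, 0.049]] 0.16633818
238 [[0.0111, 0.0016, 0.0538], [0.0105, -0.0049, 0.0539]] 0.16168435
242 [[0.0116, 0.0015, 0.0592], [0.0112, -0.0049, 0.0598]] 0.15892278
246 [[0.0116, 0.0014, 0.0637], [0.0109, -0.0048, 0.0637]] 0.15424049
250 [[0.0111, 0.0014, 0.0669], [0.0104, -0.0047, 0.0668]] 0.15096086
254 [[0.0119, 0.0012, 0.0722], [0.0108, -0.0046, 0.0715]] 0.14641917
258 [[0.0105, 0.0013, 0.0736], [0.011, -0.0046, 0.0755]] 0.14300613
262 [[0.0118, 0.001, 0.0793], [0.0104, -0.0044, 0.078]] 0.13939142
266 [[0.0116, 0.001, 0.0824], [0.0108, -0.0044, 0.0821]] 0.13644722
270 [[0.0116, 0.0009, 0.0856], [0.011, -0.0044, 0.0855]] 0.13427395
274 [[0.0113, 0.0009, 0.0882], [0.0104, -0.0042, 0.0877]] 0.13382708
[[292.17343919   0.         254.07345334]
 [  0.         292.17343919 190.52168963]
 [  0.           0.           1.        ]]
```

Run:
```python
from h import *
c=dict(np.load("wr.npz"));X=cloud(c);hs=cv2.cvtColor(c["image"],cv2.COLOR_BGR2HSV)
def tips(c,p):
    X=cloud(c)-p; m=(c["range_z"]<.26)&(c["range_z"]>0)&(np.abs(X[...,1])<.08)&(np.abs(X[...,0])<.03)
    P=X[m]; k=np.argsort(P[:,2])[:40]; print("tip low",P[k].mean(0).round(4),P[k,2].min().round(4))
tips(c,np.array([.49,.212,.20])); tips(dict(np.load("g1.npz")),current_position())
move_gripper(.036)
servo_line([.5888,.1987,.06],rate=.08)
c=capture("wrist");print(current_position());tips(c,current_position())
X=cloud(c);m=(np.abs(X[...,0]-.5888)<.03)&(np.abs(X[...,1]-.1987)<.045)&(X[...,2]<.15)
print(np.histogram(X[m][:,2],np.arange(.02,.15,.01)))
cv2.imwrite("pics/d1.png",c["image"][130:330,100:400])
```

```text
tip low [ 0.003  -0.0069  0.0369] 0.0352
tip low [ 0.0107 -0.0022  0.0375] 0.0353
[0.58929521 0.19880878 0.06039291]
tip low [ 0.0289 -0.0643 -0.0591] -0.06
(array([2104, 3540,  431,    0,    0,    0,    0,  114,  363,  448,  517,
        705]), array([0.02, 0.03, 0.04, 0.05, 0.06, 0.07, 0.08, 0.09, 0.1 , 0.11, 0.12,
       0.13, 0.14]))
```

View pics/d1.png

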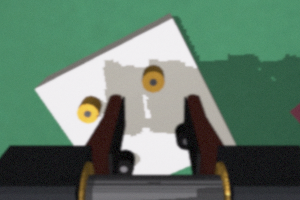

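d1 and the depth agree: the real fingertips sit about 36 mm above the reported TCP, level and on axis, with the brass head between them at (152,78). I compensate with a guarded descent.

```bash
cat >> h.py <<'E'
TIP=.036
def pick(xy):
    c=servo_line([*xy,.034-TIP],rate=.05,contact_N=6)
    print("down",c,current_position().round(4))
    if c:
        p=current_position(); servo_line([p[0],p[1],p[2]+.001],rate=.02)
    move_gripper(0); print("gap",current_finger_gap(),current_grip_force())
    p=current_position(); servo_line([p[0],p[1],.075],rate=.08)
    print("gap",current_finger_gap(),current_position().round(4),current_clock())
def held(name):
    c=capture("wrist");np.savez(name+".npz",**c); p=current_position()
    d=cloud(c)-p; d=np.stack([d[...,:2]@ex,d[...,:2]@ey,d[...,2]],-1)
    hs=cv2.cvtColor(c["image"],cv2.COLOR_BGR2HSV)
    m=(np.abs(d[...,0])<.03)&(np.abs(d[...,1])<.03)&(d[...,2]<.06)&(d[...,2]>-.01)&(hs[...,0]>12)&(hs[...,0]<40)&(hs[...,1]>90)
    P=d[m]; print("brass n",len(P))
    if len(P):
        for z in np.arange(0,.056,.004):
            S=P[np.abs(P[:,2]-z)<.002]
            if len(S)>3: print(z.round(3),len(S),"x",np.percentile(S[:,0],[2,98]).round(4),"y",np.percentile(S[:,1],[2,98]).round(4))
    cv2.imwrite("pics/%s.png"%name,cv2.resize(c["image"][150:300,150:350],(800,600)))
E
python3 - <<'E'
from h import *
pick([.5885,.1987]); 
if current_finger_gap()>.01: held("k1")
E
```

```text
down False [ 0.5888  0.1988 -0.0017]
gap 0.016590509231964593 30.000408589839935
gap 0.016861482767008114 [0.5881 0.1986 0.0744] 14.2667
brass n 995
0.016 10 x [0.0036 0.0053] y [-0.0045  0.0034]
0.02 36 x [0.0027 0.0055] y [-0.0047  0.0041]
0.024 26 x [0.0032 0.0056] y [-0.0051  0.0031]
0.032 25 x [0.004  0.0084] y [-0.0052  0.0061]
0.036 67 x [0.002  0.0084] y [-0.0089  0.0072]
0.04 83 x [0.0027 0.0086] y [-0.0086  0.0072]
0.044 103 x [0.0012 0.0087] y [-0.0094  0.0077]
0.048 610 x [-0.0077  0.0082] y [-0.0087  0.007 ]
0.052 8 x [0.0045 0.0102] y [-0.0095  0.0079]
```

```bash
cat >> h.py <<'E'
def holes(c):
    X=cloud(c);h=cv2.cvtColor(c["image"],cv2.COLOR_BGR2HSV)
    u=c["image"][...,0].astype(float); top=(h[...,0]>100)&(h[...,0]<130)&(h[...,1]>120)&(np.abs(X[...,2]-.0402)<.004)
    top&=np.hypot(X[...,0]-.58,X[...,1]+.14)<.07
    med=np.median(u[top]); cnt,_=cv2.findContours(cv2.morphologyEx(top.astype(np.uint8),cv2.MORPH_CLOSE,np.ones((25,25))),cv2.RETR_EXTERNAL,cv2.CHAIN_APPROX_NONE)
    hull=np.zeros(u.shape,np.uint8);cv2.drawContours(hull,[max(cnt,key=cv2.contourArea)],-1,1,-1)
    hull=cv2.erode(hull,np.ones((5,5)))
    n,l,st,ce=cv2.connectedComponentsWithStats(((hull>0)&(u<.8*med)).astype(np.uint8))
    out=[]
    for i in range(1,n):
        if st[i,4]>30:
            v,uu=np.nonzero(l==i);P=np.array([ray(c,q,.0402)[:2] for q in zip(uu,v)])
            (cc,r)=cv2.minEnclosingCircle((P*1000).astype(np.float32));out.append((st[i,4],np.round(cc,1),round(r,1),P.mean(0).round(4)))
    return out
E
python3 - <<'E'
from h import *
print(*holes(dict(np.load("wj.npz"))),sep="\n")
E
```

```text
(np.int32(90), array([ 581.7, -113.6]), 7.6, array([ 0.5818, -0.1121]))
(np.int32(84), array([ 576.1, -165.4]), 7.6, array([ 0.5756, -0.165 ]))
```

```bash
cat >> h.py <<'E'
def place(hole,off):
    t=np.array(hole)-off[0]*ex-off[1]*ey
    move_ptp([*t,.075],Q)
    for k,(a,b) in enumerate([(0,0),(1,0),(-1,0),(0,1),(0,-1),(1,1),(-1,-1),(1,-1),(-1,1)]):
        s=t+.0012*(a*ex+b*ey)
        servo_line([*s,.032],rate=.08)
        c=servo_line([*s,.0065],rate=.04,contact_N=4); p=current_position()
        print(k,c,p.round(4),current_force().round(1))
        if p[2]<.012: break
    else: return False
    move_gripper(.030); print("released",current_clock())
    servo_line([p[0],p[1],.075],rate=.12)
    return True
E
python3 - <<'E'
from h import *
print(place([.5818,-.1138],(0,-.0007)))
c=capture("wrist");np.savez("p1.npz",**c);cv2.imwrite("pics/p1.png",c["image"][130:330,130:400])
X=cloud(c);m=(X[...,2]>.044)&(X[...,2]<.07)&(np.hypot(X[...,0]-.58,X[...,1]+.12)<.06)
print(X[m].mean(0) if m.any() else 0,np.percentile(X[m][:,2],[10,50,90]) if m.any() else 0,m.sum());print(holes(c),current_clock())
E
```

```text
0 True [ 0.5815 -0.113   0.0081] [-0.3  0.7  6.4]
released 17.2167
True
[ 0.58246563 -0.11406929  0.05489441] [0.0493608  0.0560165  0.05694133] 459
[(np.int32(507), array([ 577.1, -113.8]), 12.4, array([ 0.5773, -0.1133])), (np.int32(189), array([ 576.1, -165.4]), 7.5, array([ 0.575 , -0.1658]))] 17.975
```

View pics/p1.png

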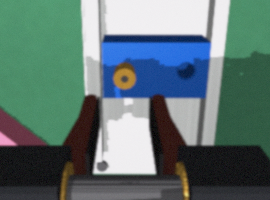

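p1 shows the brass bush seated in the left bore at (124,77), head top at z = 0.056 as it should be. The right bore at (185,70) is free. On to the second bush.

Run:
```python
from h import *
move_gripper(.036)
move_ptp([.5668,.2542,.06],Q)
pick([.5668,.2542])
if current_finger_gap()>.01: held("k2")
```

```text
down False [ 0.5671  0.2543 -0.0016]
gap 0.01669032956278271 30.002877116203308
gap 0.01731269295668882 [0.5665 0.2543 0.0744] 22.65
brass n 1003
0.016 13 x [0.0033 0.0049] y [-0.0044  0.0034]
0.02 31 x [0.0023 0.0055] y [-0.0045  0.0041]
0.024 29 x [0.0032 0.0057] y [-0.0051  0.003 ]
0.032 24 x [0.0033 0.0082] y [-0.0046  0.0062]
0.036 68 x [0.0019 0.0081] y [-0.0091  0.0074]
0.04 86 x [0.003  0.0084] y [-0.0083  0.0073]
0.044 95 x [0.0018 0.0082] y [-0.0093  0.0077]
0.048 616 x [-0.0083  0.0079] y [-0.0087  0.0074]
0.052 7 x [0.0072 0.0112] y [0.0078 0.0151]
```

Run:
```python
from h import *
print(place([.5763,-.1656],(-.0003,-.0006)))
move_ptp([.50,-.135,.10],Q)
c=capture("wrist");np.savez("p2.npz",**c);cv2.imwrite("pics/p2.png",c["image"][60:330,130:400])
X=cloud(c);h=cv2.cvtColor(c["image"],cv2.COLOR_BGR2HSV)
for n,m in [("heads",(X[...,2]>.048)&(X[...,2]<.065)&(np.hypot(X[...,0]-.58,X[...,1]+.14)<.06)),
 ("blue",(h[...,0]>100)&(h[...,0]<130)&(h[...,1]>120)&(abs(X[...,2]-.04)<.004)&(np.hypot(X[...,0]-.58,X[...,1]+.14)<.07)),
 ("orange",(h[...,0]>3)&(h[...,0]<20)&(h[...,1]>150)&(abs(X[...,2]-.039)<.004)&(np.hypot(X[...,0]-.657,X[...,1]+.148)<.06))]:
    k,l,st,ce=cv2.connectedComponentsWithStats(m.astype(np.uint8))
    for i in range(1,k):
        if st[i,4]>80: P=X[l==i];print(n,st[i,4],P.mean(0).round(4),np.median(P[:,2]).round(4),cv2.minAreaRect((P[:,:2]*1000).astype(np.float32)))
print(current_clock())
```

```text
0 True [ 0.5763 -0.1649  0.0082] [-0.2 -0.2  5. ]
released 25.9583
True
heads 423 [ 0.581  -0.1143  0.0561] 0.0562 ((580.9188842773438, -114.04256439208984), (17.290454864501953, 17.173616409301758), 37.26189041137695)
heads 416 [ 0.5755 -0.1656  0.0562] 0.0562 ((575.3994140625, -165.57630920410156), (17.26583480834961, 17.197229385375977), 66.46196746826172)
blue 5459 [ 0.5802 -0.1404  0.0403] 0.0403 ((579.0298461914062, -140.01463317871094), (90.07394409179688, 48.7086181640625), 83.95539855957031)
orange 884 [ 0.6512 -0.1481  0.0389] 0.0391 ((651.3973388671875, -147.89398193359375), (82.54046630859375, 5.176726818084717), 83.8807373046875)
27.15
```

View pics/p2.png

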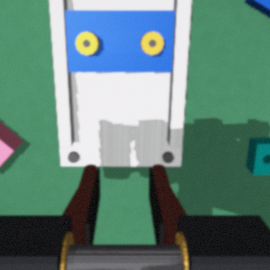

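p2 shows both brass heads in the block, at (87,43) and (152,43), with head tops at 0.0562. Both are home. Now the push.

Run:
```python
from h import *
C=np.array([.579,-.140]); z=.025-TIP
at=lambda s:[*(C+(s-.036)*ex),z]
move_gripper(.040)
p=C-.051*ex
servo_line([*p,.04],rate=.12)
print(servo_line([*p,z],rate=.06,contact_N=8),current_position().round(4)); sleep(.2)
f0=current_force();print("f0",f0.round(2))
F=lambda:-(current_force()-f0)[:2]@ex
c=servo_line(at(.042),rate=.05,contact_N=7);print("slide",c,current_position().round(4),round(F(),2))
if not c:
    for s in np.arange(.045,.0651,.003):
        servo_line(at(s),rate=.02);sleep(.15)
        f=F();q=(current_position()[:2]-C)@ex+.036;print(round(s,4),round(q,4),round(f,2))
        if f>11: break
print(current_clock())
```

```text
False [ 0.5286 -0.1347 -0.0108]
f0 [-0.21  0.62  0.24]
slide False [ 0.5849 -0.1406 -0.0109] -0.41
0.045 0.0452 -0.51
0.048 0.0471 3.99
0.051 0.0503 4.27
0.054 0.0532 4.4
0.057 0.0556 5.6
0.06 0.0578 7.96
0.063 0.0601 9.46
33.8917
```

Run:
```python
from h import *
C=np.array([.579,-.140]); z=.025-TIP; f0=np.array([-.21,.62,.24])
at=lambda s:[*(C+(s-.036)*ex),z]
F=lambda:-(current_force()-f0)[:2]@ex
for s in np.arange(.065,.074,.0015):
    servo_line(at(s),rate=.015);sleep(.25)
    f=F();q=(current_position()[:2]-C)@ex+.036;print(round(s,4),round(q,4),round(f,2))
    if f>11.4: break
a=capture("top");np.savez("top2.npz",**a);c=capture("wrist");np.savez("e.npz",**c)
for n,c in(("top",a),("wrist",c)):
    X=cloud(c);h=cv2.cvtColor(c["image"],cv2.COLOR_BGR2HSV)
    for k,m,z0 in(("org",(h[...,0]>3)&(h[...,0]<20)&(h[...,1]>150),.039),("blue",(h[...,0]>100)&(h[...,0]<130)&(h[...,1]>120),.0402)):
        m=m&(abs(X[...,2]-z0)<.005)&(np.hypot(X[...,0]-.66,X[...,1]+.148)<.07)
        P=X[m]
        if len(P)>20: print(n,k,len(P),"s ends",np.percentile((P[:,:2]-C)@ex,[2,50,98]).round(4),cv2.minAreaRect((P[:,:2]*1000).astype(np.float32)))
w=c["image"];g=cv2.resize(a["image"][140:240,245:345],(600,600),interpolation=cv2.INTER_CUBIC)
cv2.imwrite("pics/e.png",np.hstack([g[:, :400],cv2.resize(w[:300,150:350],(400,600))]))
print(F(),current_clock())
```

```text
0.065 0.0614 10.14
0.0665 0.0625 10.85
0.068 0.0636 12.01
wrist org 5590 s ends [0.0894 0.0974 0.1049] ((648.75341796875, -160.31907653808594), (109.63099670410156, 67.11085510253906), 83.95244598388672)
wrist blue 12260 s ends [0.0401 0.0703 0.0881] ((637.5795288085938, -146.09326171875), (89.65947723388672, 60.50828552246094), 83.82950592041016)
12.341923792646957 35.525
```

View pics/e.png

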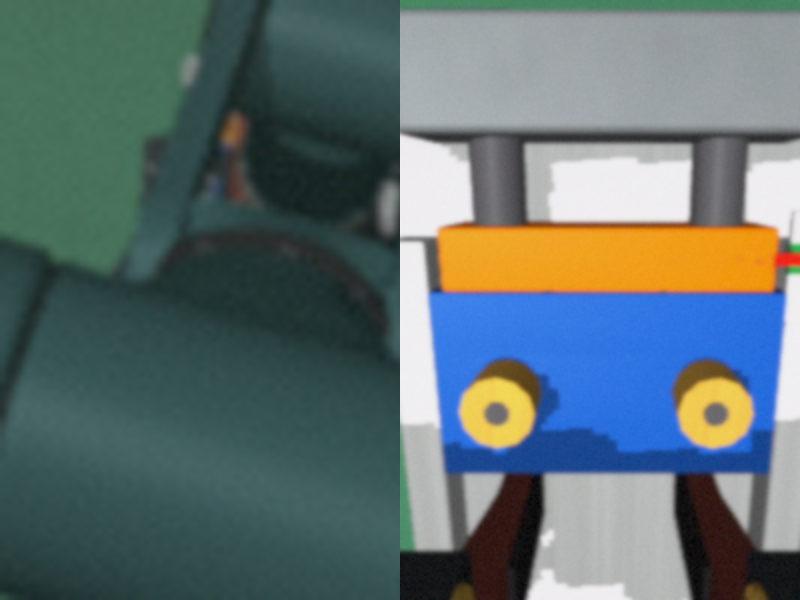

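The e.png wrist view shows the red pointer in the middle of the green field at (788,260), with the block square on the stop. Measured stop travel is about 18 mm. I check that it holds steady, then hand in.

Run:
```python
from h import *
f0=np.array([-.21,.62,.24]);F=lambda:round(-(current_force()-f0)[:2]@ex,2)
l=[]
for i in range(4): sleep(.3);l.append(F())
print(l,current_position(),current_clock())
if 10<min(l) and max(l)<14: print(close_job())
```

```text
[np.float64(11.24), np.float64(12.34), np.float64(11.77), np.float64(11.51)] [ 0.60656243 -0.14258581 -0.01164795] 36.725
the job is handed in; nothing more can be done
None
```

Both brass bushes are fully home in the blue block, and I handed in at about 37 s with the fingers still pressing it at about 11–12 N, the pointer mid-green (stop travel about 18 mm); the first grasp closed empty because the fingertips sit about 36 mm above the reported TCP, which I corrected for, and I did not recheck the black bushes or bystanders at the end.

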